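# Clutch off, derailleur cage wound forward and held

### The job

The bare bicycle frame lies on the bench drive side up, with its rear derailleur fitted. Flip the derailleur's clutch lever all the way over to off first, so that the clutch is not dragged, then push the cage forward (towards the front of the frame) against its spring until it is wound right up to its stop, firmly but without ramming it, and keep it there with the fingers so that I can put the stop screw in: finish while still holding it, do not let it spring back. Leave the tools and parts lying around where they are.

Things in the scene. Friction and masses are not known exactly. Their poses are not given: they have to be found in the camera images.
- pivot (a point): Centre of the flat top of the pivot body, a fixed upright round black housing 43 mm across, 134 to 166 mm above the bench. The upright axis here is the hinge of the cage (under it) and of the clutch lever (on top). The strapped-down frame varies in place and heading; its hanger, links and tubes lie beyond the pivot body, away from the robot, tops up to 177 mm; its front is to the robot's right.
- clutch_tab (a point): Centre of the clutch lever's turned-up thumb tab, 32 mm from the pivot axis: an aluminium tab 10 mm (radially) by 8 mm (along its path) by 24 mm high, from 158 to 182 mm above the bench. A flat lever arm, 10 mm wide, top 171.5 mm above the bench, joins it to the hub over the pivot.
- clutch (a joint): Clutch lever angle in rad about the upright pivot axis: near 0 (0 to 0.15 at the start) is on, the tab points to the front of the frame; it turns CLOCKWISE seen from above (tab moves towards the robot) to its stop at 1.2, off. Light friction (about 1.6 N at the tab); it stays where it is left.
- cage_end (a point): Centre of the lower jockey wheel at the cage's free end, 88 mm from the pivot axis, 124 mm above the bench. The cage is two level aluminium plates with two toothed wheels between, 116 to 132 mm above the bench; from above it is an arm 20 mm wide with a round end of 22 mm radius (24 over the teeth) about this point. Under it: only the bench and small flat parts.
- cage (a joint): Cage angle, rad, about the upright pivot axis: 0 is sprung back, pointing to the frame's rear and the robot; it swings COUNTER-CLOCKWISE seen from above (free end towards the frame's front, the robot's right) to a hard stop at 1.5. The spring returns it to 0 with 0.28 Nm at rest rising to 0.88 Nm at the stop: 3 to 10 N at the lower jockey wheel.
- spare_wheel: Bystander: spare jockey wheel lying flat, 45 mm across, 8 mm high, origin at the centre of its underside. Leave alone.
- hex_key: Bystander: L-shaped hex key lying flat, 100 by 28 mm, 6 mm high, origin near the middle of its long leg. Leave alone.
- screwdriver: Bystander: screwdriver lying on the bench. Leave alone.
- grease: Bystander: jar of grease, 68 mm across, 60 mm high, origin at the centre of its underside. Leave alone.
- water: Bystander: water bottle, 64 mm across, 200 mm high, origin at the centre of its underside. Leave alone.
- cassette: Bystander: stepped stack of sprockets lying flat, 112 mm across, 40 mm high, origin at the centre of its underside. Leave alone.
- snips: Bystander: spoke snips with red handles lying flat, 120 by 56 mm, 14 mm high. Leave alone.

How it is judged:
By the outcome, as a careful person would: the job done as asked, in the order asked, and still so for the second after the job is handed in, while the arm keeps its last pose, push and grip.
It also fails if it takes over 58 s, if anything falls off the work surface, if the arm or the gripper's body presses on something with over 40 N, if the wrist force passes 120 N, or if a joint passes its speed limit or range.

### The arm

A 7-joint arm with a two-finger parallel gripper is mounted at the origin on the work surface. World frame = base frame: x ahead of the robot, y to its left, z up, the work surface at z = 0. Lengths are in m, angles in rad, forces in N, time in s.
With the tool pointing down it reaches from about 0.425 to 0.925 m from the base axis. Payload 6.8 kg.
Tool frame: the origin (TCP) lies at the very end of the fingers, on their centre line; the grasp point (between the pads) lies 19 mm behind it; x points along the fingers, y is the direction in which the jaws open and shut, and the axes are right-handed (so a half turn about x gives the same grasp; the last joint's range is limited). The gripper opens to 88 mm and grips with 3 to 60 N. Pads are 20 mm wide; open, the fingers measure 115 mm over their backs; the gripper's body (75 mm by 178 mm) begins 61 mm behind the grasp point.
Start: joints at [1.159, 0.477, 0.022, 1.555, -0.011, 1.109, -0.083], TCP at [0.202, -0.644, 0.223] pointing down, gripper open.
Joint ranges: [-2.96, 2.96], [-0.34, 2.1], [-1.41, 1.46], [0.24, 2.44], [-1.37, 4.51], [0.17, 1.92], [-2.96, 2.96]. Speed limits (rad/s): [2.39, 2.39, 3.14, 3.14, 3.14, 3.14, 3.14].

### API

Orientations are given as [roll, pitch, yaw] about the fixed x, y, z axes, in that order (R = Rz(yaw) Ry(pitch) Rx(roll)).
In Python, from station import readout, capture, arm gives the robot as it stands. The module is installed in compiled form; this text tells all that it offers.
- The arm moves only by the tool send_rows, never from a script. Its arguments are lists of equal length, an entry for each row: "hand": the opening, from 0 (shut) to 1 (fully open); "offset": the shift along the tool's x, y, z in mm, a list of three; "roll": the turn about the tool's x in rad. A call has 1 to 8 rows; each row is the pose to reach, as a shift and turn from the pose commanded when the call began, along the tool's axes at that moment; what a row does not reach only later rows make up. A row lasts 1/8 s, in which the tool goes at most 62.5 mm and 10.7 degrees, less where a joint would pass 70% of its speed; a pose out of reach is approached as far as the arm can. A call with a gripper value outside its range is refused whole. The fingers move at their own pace and stop on an object; the grip force is fixed at half the most. Time passes only in rows, so rows that repeat a pose let the fingers close. It gives the time, the measured TCP pose, the force and the opening at its end, in the units of the state.
- readout.get_state(): the state, without advancing time (a new reading comes with each control period).
- capture(name): name is "scene" or "top"; returns a dict with "color" (480x640x3 uint8, red, green, blue), "fx", "fy", "cx", "cy" (pixels), "R" (3x3) and "t" (3): a world point X has camera coordinates R X + t. Camera axes: x right, y down, z forward; pixel columns grow to the right and rows downward; lengths in m; the calibration is good to about 2 mm. A picture is of the moment at which its call begins. There is no depth.
- arm.job_done(): hands the job in, once; it reports no verdict.
The state is a dict: "time_s": time; "qpos": joint angles; "joint_vel": joint speeds; "effort": joint torques, N m; "ee_pos": TCP position; "tool_rot": TCP orientation; "force": force on the tool from outside, world axes, zero at the start; "torque": the same for the moment, N m; "gripper_width": finger opening in m.
Only numpy, scipy, OpenCV 4.12 (cv2) and the standard library are available. Lean on these libraries where they do the work, as an engineer would, in place of code of your own. Each camera call takes 0.05 s, during which the arm holds its last target.

## Working session

There is one attempt and no reset: what is moved stays moved. The work goes in short steps, Python scripts to look and compute and a tool call to move; the robot and the scene stay as the last step left them, time stands still between calls to the robot, and variables do not carry over. Pictures are saved under pics/ and viewed, and the job is handed in when it is done.

Besides the shell and the picture viewer there is one more tool, called after ">>>" by a JSON object that holds its "fn" and its "kwargs", one argument or row to a line. send_rows: Moves the arm, as the interface text tells. Its arguments: {"type":"object","properties":{"hand":{"type":"array"},"offset":{"type":"array"},"roll":{"type":"array"}},"required":["hand","offset","roll"]}

```bash
mkdir -p pics; python3 - <<'E'
from station import readout, capture, arm
import cv2,json
s=readout.get_state();print({k:(v if not hasattr(v,'tolist') else v.tolist()) for k,v in s.items()})
for n in ("scene","top"):
    c=capture(n); cv2.imwrite(f"pics/{n}0.png",c["color"][:,:,::-1]); print(n,c["fx"],c["fy"],c["cx"],c["cy"],c["R"],c["t"])
E
```

```text
{'time_s': 0.0, 'qpos': [1.158891603855176, 0.47780184699250683, 0.022360009066853176, 1.5563999742545354, -0.011538831050619973, 1.1092750493710686, -0.08309201171637062], 'joint_vel': [-0.001247046728520063, -0.0020946363495641523, -0.0012394693650432116, -0.0002893421462963349, 0.00015412209651173843, -0.00036983120325401344, 0.0011334342956913761], 'effort': [0.0003682189981191186, -58.284069299697876, 1.5344452857971191, -27.260318398475647, -0.0543106603436172, 0.016891693230718374, 0.00015285374502127524], 'ee_pos': [0.20174357407963006, -0.6435460572718487, 0.22170265838268727], 'tool_rot': [-1.511291827876338, 1.5690401006694517, 1.934100332322323], 'force': [-0.6953040146313352, -0.42455986375018856, -0.8477476870393631], 'torque': [-0.0007434686417328624, -0.0049582896896776365, -0.033604644207069156], 'gripper_width': 0.0878308950159669}
scene 441.0119848779688 441.0119848779688 318.5163789872053 242.57215907431825 [[-0.29989136  0.95396965  0.00265955]
 [ 0.63589449  0.2019774  -0.74487806]
 [-0.71112823 -0.2216913  -0.66719533]] [ 0.14477078 -0.24948507  1.58050625]
top 624.3254509261311 624.3254509261311 321.2876239604205 239.353772898589 [[ 0.05863314 -0.99827781 -0.00189085]
 [-0.97719853 -0.05700766 -0.20453156]
 [ 0.20407152  0.01384006 -0.97885814]] [4.46438486e-04 5.57253210e-01 1.30723146e+00]
```

View pics/scene0.png

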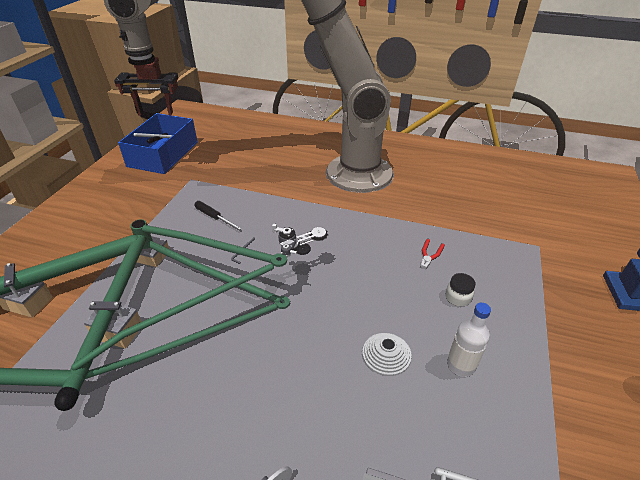

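View pics/top0.png

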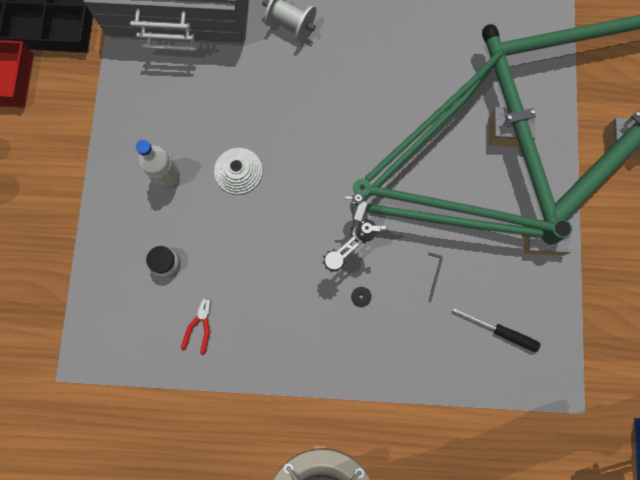

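The scene view shows the frame on the left and the derailleur near (300,238). In the top view the pivot is near (365,231), the tab near (380,228), the cage end near (334,261) and the spare wheel at (361,297). I'll enlarge that area.

```bash
python3 - <<'E'
import cv2
a=cv2.imread("pics/top0.png")[180:310,300:440]; cv2.imwrite("pics/top0c.png",cv2.resize(a,None,fx=4.6,fy=4.6,interpolation=cv2.INTER_CUBIC)[:598])
a=cv2.imread("pics/scene0.png")[205:285,250:350]; cv2.imwrite("pics/scene0c.png",cv2.resize(a,None,fx=7,fy=7,interpolation=cv2.INTER_CUBIC))
E
```

```text
(no output)
```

View pics/top0c.png

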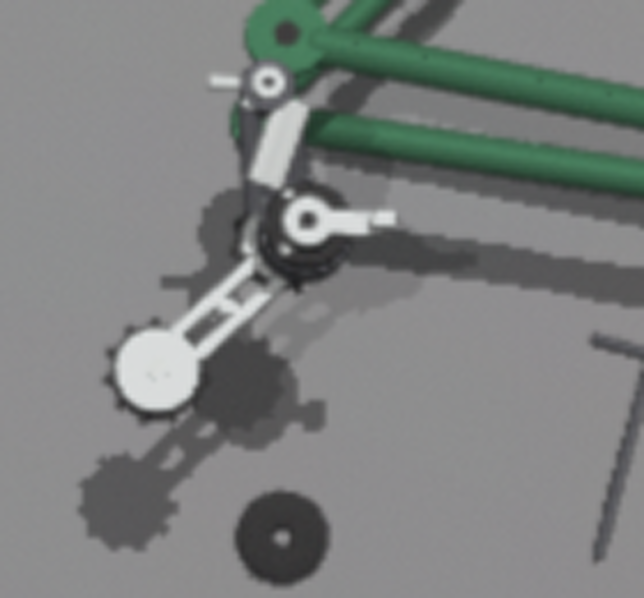

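View pics/scene0c.png

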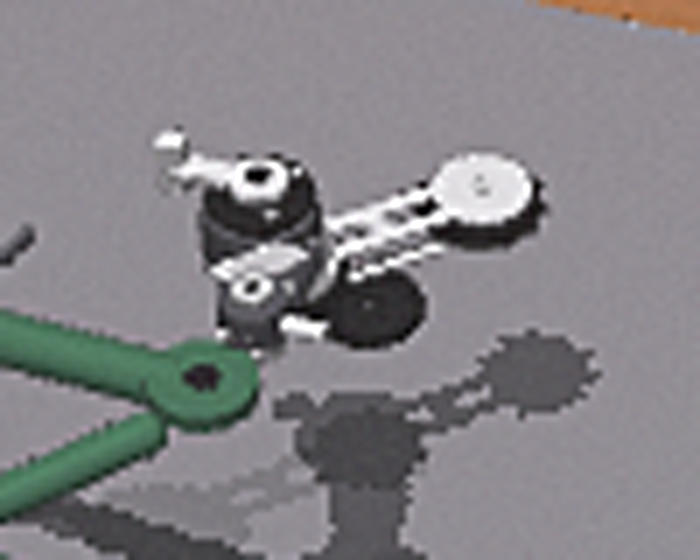

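```bash
cat > h.py <<'E'
import numpy as np
from station import readout, capture, arm
def ray(c,u,v,z):
    R=np.array(c["R"]);t=np.array(c["t"]);C=-R.T@t
    d=R.T@np.array([(u-c["cx"])/c["fx"],(v-c["cy"])/c["fy"],1]); return C+d*(z-C[2])/d[2]
def proj(c,X):
    p=np.array(c["R"])@X+np.array(c["t"]); return c["fx"]*p[0]/p[2]+c["cx"],c["fy"]*p[1]/p[2]+c["cy"]
E
python3 - <<'E'
from h import *
T=capture("top");S=capture("scene")
P=[ray(T,367,227.6,.1735),ray(S,287.1,230.4,.1735)]
E=[ray(T,334.1,260.4,.132),ray(S,319,231.7,.132)]
B=[ray(T,383.5,227.2,.182),ray(S,274.3,224.7,.182)]
for p in P,E,B: print(np.round(p,4))
for p,e,b in zip(P,E,B): print(np.hypot(*(e-p)[:2]),np.hypot(*(b-p)[:2]),[np.degrees(np.arctan2(*(q-p)[1::-1])) for q in (e,b)])
print(ray(T,361.3,297,.008), ray(T,435,255,.006),ray(T,431,300,.006))
E
```

```text
[[ 0.5615 -0.0587  0.1735]
 [ 0.5662 -0.0544  0.1735]]
[[0.4983 0.0032 0.132 ]
 [0.5009 0.0066 0.132 ]]
[[ 0.5622 -0.0909  0.182 ]
 [ 0.5648 -0.0879  0.182 ]]
0.08839328325380419 0.032244539724353594 [np.float64(135.61692179569985), np.float64(-88.66681805515344)]
0.08947335073868061 0.03347389397316523 [np.float64(136.95061432447778), np.float64(-92.44668950374847)]
[ 0.44104535 -0.06280683  0.008     ] [ 0.54595619 -0.2246916   0.006     ] [ 0.44365535 -0.21799433  0.006     ]
```

```bash
python3 - <<'E'
from h import *
from scipy.spatial.transform import Rotation as Ro
T=capture("top");S=capture("scene")
for z in (.03,.06,.09,.12,.15,.177): print(z,ray(S,279,259,z)[:2].round(3),ray(S,283,302,z)[:2].round(3),ray(T,362.4,187.2,z)[:2].round(3),ray(T,358,208,z)[:2].round(3), ray(T,387,210.4,z)[:2].round(3), ray(T,387,190.4,z)[:2].round(3))
s=readout.get_state()
r,p,y=s["tool_rot"]
print(Ro.from_euler("xyz",[r,p,y]).as_matrix().round(3))
E
```

```text
0.03 [ 0.529 -0.099] [ 0.67  -0.034] [ 0.688 -0.053] [ 0.639 -0.045] [ 0.637 -0.11 ] [ 0.684 -0.109]
0.06 [ 0.558 -0.086] [ 0.693 -0.023] [ 0.679 -0.051] [ 0.631 -0.044] [ 0.629 -0.108] [ 0.675 -0.106]
0.09 [ 0.586 -0.073] [ 0.716 -0.012] [ 0.67 -0.05] [ 0.623 -0.042] [ 0.621 -0.105] [ 0.666 -0.103]
0.12 [ 0.615 -0.06 ] [ 0.74  -0.002] [ 0.661 -0.048] [ 0.615 -0.041] [ 0.613 -0.102] [ 0.657 -0.101]
0.15 [ 0.643 -0.047] [0.763 0.009] [ 0.652 -0.047] [ 0.607 -0.04 ] [ 0.606 -0.1  ] [ 0.648 -0.098]
0.177 [ 0.669 -0.035] [0.785 0.018] [ 0.644 -0.045] [ 0.6   -0.039] [ 0.598 -0.097] [ 0.64  -0.095]
[[-0.     0.299 -0.954]
 [ 0.001 -0.954 -0.299]
 [-1.    -0.001  0.   ]]
```

The measurements agree with the sizes given: the tab is 32–33 mm from the pivot, the cage end is 88–89 mm out, and the tab points to about −90°. I'm moving towards the clutch, high up, with the hand shut and turning as it goes.

>>> {"fn": "send_rows", "kwargs": {
  "hand": [0,0,0,0,0,0,0,0],
  "offset": [
    [-20,-20,-26],
    [-40,-54,-71],
    [-40,-88,-116],
    [-40,-122,-161],
    [-40,-156,-206],
    [-40,-190,-251],
    [-40,-224,-296],
    [-40,-258,-341]
  ],
  "roll": [-0.1,-0.26,-0.42,-0.58,-0.74,-0.9,-1.06,-1.22]
}}

```text
time_s: 1.3
ee_pos: [0.4509, -0.2945, 0.2629]
tool_rot: [0.663, 1.57, -0.949]
force: [0.8, -0.9, 0.7]
gripper_width: 0.0116
```

```bash
cat >> h.py <<'E'
from scipy.spatial.transform import Rotation as Ro
def st():
    s=readout.get_state(); R=Ro.from_euler("xyz",s["tool_rot"]).as_matrix(); return s,np.array(s["ee_pos"]),R
def go(targets):  # list of (x,y,z,tool-y angle deg)
    s,p,R=st()
    a0=np.degrees(np.arctan2(R[1,1],R[0,1]))
    print("t",round(s["time_s"],2),"p",p.round(4),"yang",a0.round(1),"xaxis",R[:,0].round(3),"F",np.round(s["force"],1),"w",round(s["gripper_width"],4),"q7",round(s["qpos"][6],2))
    for x,y,z,a in targets:
        d=R.T@(np.array([x,y,z])-p)*1000; print(d.round(0).astype(int).tolist(), round(float(np.radians((a0-a+180)%360-180)),3))
P=np.array([.5638,-.0566])
E
python3 - <<'E'
from h import *
go([(.595,-.093,.25,0),(.595,-.093,.17,0)])
E
```

```text
t 1.3 p [ 0.4509 -0.2945  0.2629] yang -2.4 xaxis [ 0.    -0.001 -1.   ] F [ 0.8 -0.9  0.7] w 0.0116 q7 0.33
[13, 135, -207] -0.042
[93, 135, -207] -0.042
```

>>> {"fn": "send_rows", "kwargs": {
  "hand": [0,0,0,0,0,0],
  "offset": [
    [0,30,-45],
    [0,58,-88],
    [0,85,-130],
    [5,112,-172],
    [20,135,-207],
    [53,135,-207]
  ],
  "roll": [-0.04,-0.04,-0.04,-0.04,-0.04,-0.04]
}}

```text
time_s: 2.05
ee_pos: [0.5975, -0.0909, 0.2105]
tool_rot: [1.968, 1.566, 0.396]
force: [-0.4, -1.0, -1.0]
gripper_width: 0.0006
```

```bash
python3 - <<'E'
from h import *
import cv2
S=capture("scene")["color"][:,:,::-1]; T=capture("top")["color"][:,:,::-1]
a=cv2.resize(S[170:290,230:370],None,fx=5,fy=5,interpolation=cv2.INTER_CUBIC);cv2.imwrite("pics/s1.png",a)
a=cv2.resize(T[160:280,300:440],None,fx=5,fy=5,interpolation=cv2.INTER_CUBIC);cv2.imwrite("pics/t1.png",a)
go([(.595,-.093,.17,0)])
E
```

```text
t 2.15 p [ 0.5926 -0.0948  0.2063] yang -0.3 xaxis [-0.006  0.001 -1.   ] F [-0.5 -0.  -0.2] w 0.0007 q7 -0.13
[36, 3, -2] -0.005
```

View pics/s1.png

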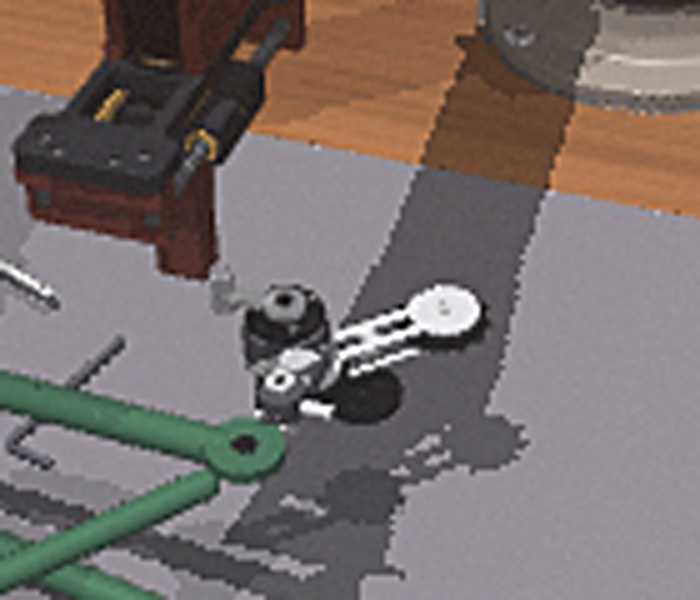

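View pics/t1.png

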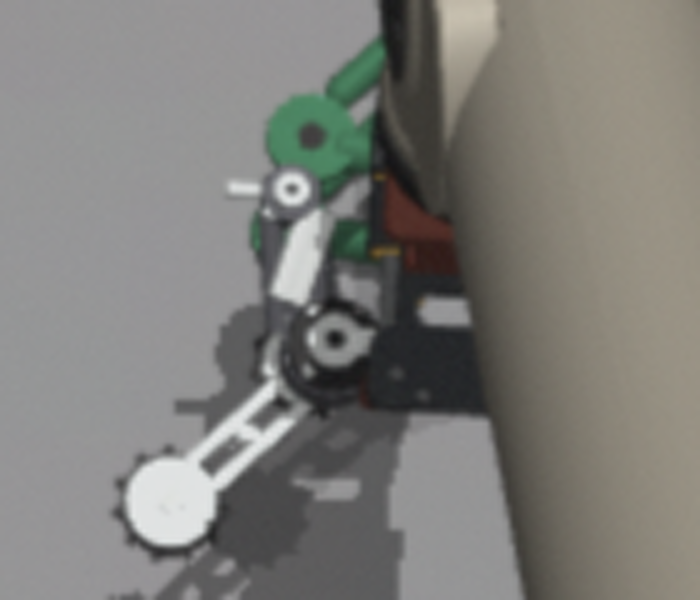

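```bash
python3 - <<'E'
from h import *
import cv2
C=capture("scene");D=capture("top")
s,p,R=st(); print(p,s["gripper_width"]); 
for o in ([0,0,0],[-.08,0,0],[-.08,.089,0],[-.08,-.089,0],[-.08,0,.037],[-.08,0,-.037]):
  print(o,np.round(proj(C,p+R@np.array(o)),0),np.round(proj(D,p+R@np.array(o)),0))
S=C["color"][:,:,::-1]
cv2.imwrite("pics/s2.png",cv2.resize(S[60:290,150:420],None,fx=2.6,fy=2.6,interpolation=cv2.INTER_CUBIC))
E
```

```text
[ 0.5943627  -0.09608362  0.20970276] 0.0006916894716947929
[0, 0, 0] [266. 223.] [388. 208.]
[-0.08, 0, 0] [263. 195.] [393. 197.]
[-0.08, 0.089, 0] [246. 219.] [395. 151.]
[-0.08, -0.089, 0] [278. 174.] [390. 245.]
[-0.08, 0, 0.037] [248. 192.] [413. 198.]
[-0.08, 0, -0.037] [278. 198.] [372. 196.]
```

View pics/s2.png

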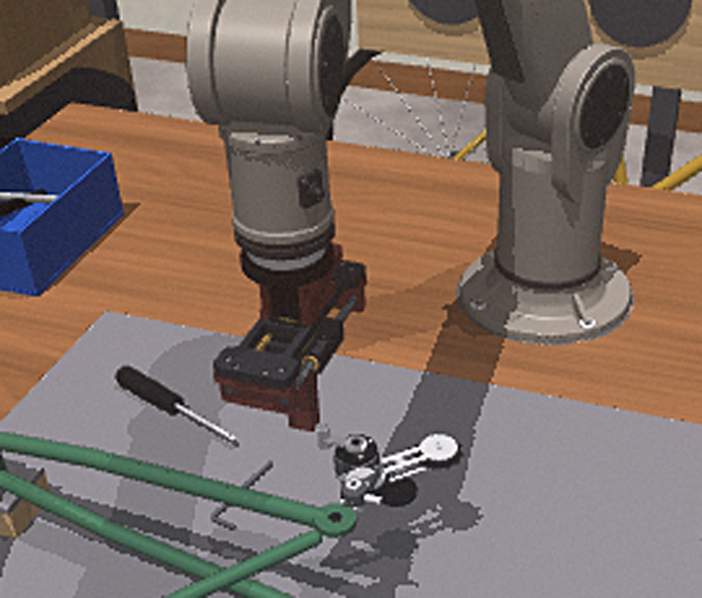

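The hand is above and beyond the tab, and its projected TCP (266,223) matches the picture. Next I lower it behind the tab.

>>> {"fn": "send_rows", "kwargs": {
  "hand": [0,0,0],
  "offset": [
    [20,1,0],
    [38,1,-2],
    [38,1,-2]
  ],
  "roll": [0,0,0]
}}

```text
time_s: 2.62
ee_pos: [0.5943, -0.0935, 0.1698]
tool_rot: [-1.696, 1.567, 3.009]
force: [0.8, 0.4, 0.6]
gripper_width: 0.0006
```

```bash
python3 - <<'E'
from h import *
L=[]
for th in (-90,-96,-105,-115,-125,-135,-145,-153,-159,-163):
    t=np.radians(th); u=np.array([np.cos(t),np.sin(t)]); tg=np.array([np.sin(t),-np.cos(t)])
    L.append((*(P+.036*u-.0175*tg),.17,th+90))
go(L)
E
```

```text
t 2.62 p [ 0.5943 -0.0935  0.1698] yang -0.4 xaxis [-0.003  0.    -1.   ] F [0.8 0.4 0.6] w 0.0006 q7 -0.16
[0, -13, -1] -0.007
[0, -17, 1] 0.098
[0, -23, 3] 0.255
[0, -30, 3] 0.429
[0, -37, 3] 0.604
[0, -44, 1] 0.778
[0, -50, -2] 0.953
[0, -55, -5] 1.093
[0, -58, -7] 1.197
[0, -60, -9] 1.267
```

>>> {"fn": "send_rows", "kwargs": {
  "hand": [0,0,0,0,0,0,0,0],
  "offset": [
    [0,-13,0],
    [0,-17,1],
    [0,-23,3],
    [0,-30,3],
    [0,-37,3],
    [0,-44,1],
    [0,-50,-2],
    [0,-50,-2]
  ],
  "roll": [0,0.1,0.26,0.43,0.6,0.78,0.95,0.95]
}}

```text
time_s: 3.62
ee_pos: [0.5452, -0.0913, 0.1725]
tool_rot: [1.843, 1.57, -0.684]
force: [0.2, 0.4, -0.1]
gripper_width: -0.0002
```

```bash
python3 - <<'E'
from h import *
L=[]
for th in (-145,-150,-153,-159,-163):
    t=np.radians(th); u=np.array([np.cos(t),np.sin(t)]); tg=np.array([np.sin(t),-np.cos(t)])
    L.append((*(P+.036*u-.0175*tg),.17,th+90))
go(L)
import cv2
S=capture("scene")["color"][:,:,::-1]
cv2.imwrite("pics/s3.png",cv2.resize(S[170:290,230:370],None,fx=5,fy=5,interpolation=cv2.INTER_CUBIC))
E
```

```text
t 3.62 p [ 0.5452 -0.0913  0.1725] yang -54.8 xaxis [ 0.001 -0.001 -1.   ] F [ 0.2  0.4 -0.1] w -0.0002 q7 -1.01
[2, 0, 1] 0.004
[2, -4, 2] 0.092
[2, -6, 3] 0.144
[2, -10, 4] 0.249
[2, -12, 4] 0.318
```

View pics/s3.png

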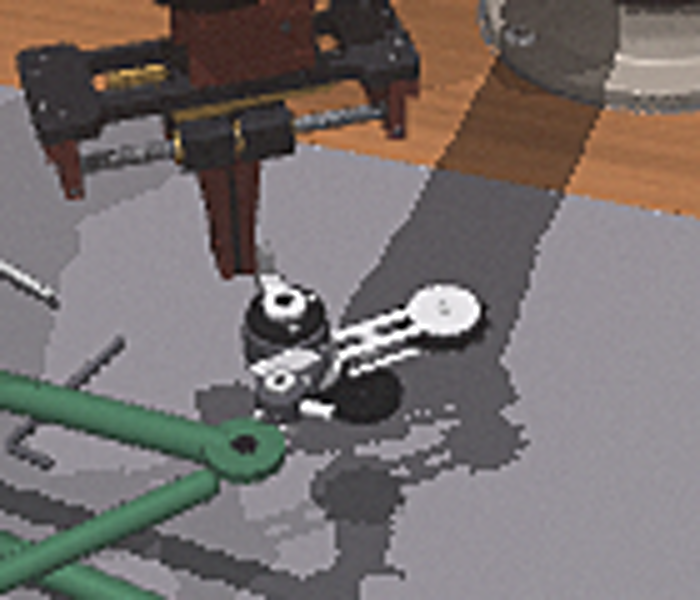

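>>> {"fn": "send_rows", "kwargs": {
  "hand": [0,0,0,0,0],
  "offset": [
    [2,-4,2],
    [2,-7,3],
    [2,-10,4],
    [2,-12,4],
    [2,-12,4]
  ],
  "roll": [0.09,0.17,0.25,0.25,0.25]
}}

```text
time_s: 4.3
ee_pos: [0.5372, -0.0852, 0.1703]
tool_rot: [2.37, 1.567, -0.405]
force: [4.8, -4.5, -1.8]
gripper_width: 0.0006
```

```bash
python3 - <<'E'
from h import *
L=[]
go(L)
import cv2
S=capture("scene")["color"][:,:,::-1]
cv2.imwrite("pics/s4.png",cv2.resize(S[190:260,250:340],None,fx=7,fy=7,interpolation=cv2.INTER_CUBIC))
E
```

```text
t 4.3 p [ 0.5372 -0.0852  0.1703] yang -69.0 xaxis [ 0.004 -0.002 -1.   ] F [ 4.8 -4.5 -1.8] w 0.0006 q7 -1.26
```

View pics/s4.png

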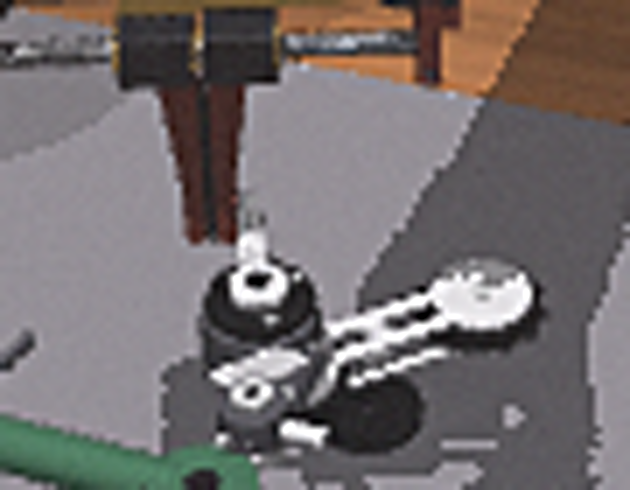

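>>> {"fn": "send_rows", "kwargs": {
  "hand": [0,0,0,0],
  "offset": [
    [0,-2,0],
    [0,-4,0],
    [0,-4,0],
    [0,-4,0]
  ],
  "roll": [0,0,0,0]
}}

```text
time_s: 4.85
ee_pos: [0.537, -0.0846, 0.1704]
tool_rot: [2.142, 1.563, -0.635]
force: [8.9, -11.6, -6.9]
gripper_width: 0.0008
```

```bash
python3 - <<'E'
from h import *
go([])
E
```

```text
t 4.85 p [ 0.537  -0.0846  0.1704] yang -69.1 xaxis [ 0.006 -0.005 -1.   ] F [  8.9 -11.6  -6.9] w 0.0008 q7 -1.26
```

>>> {"fn": "send_rows", "kwargs": {
  "hand": [0,0,0,0,0,0],
  "offset": [
    [0,6,0],
    [0,16,4],
    [-30,16,4],
    [-70,16,4],
    [-70,16,4],
    [-70,16,4]
  ],
  "roll": [0,0,0,0,-0.1,-0.1]
}}

```text
time_s: 5.6
ee_pos: [0.5358, -0.0963, 0.2398]
tool_rot: [-1.703, 1.571, 1.903]
force: [-0.1, 0.0, 0.5]
gripper_width: 0.0001
```

```bash
python3 - <<'E'
from h import *
import cv2
C=capture("scene");D=capture("top")
cv2.imwrite("pics/s5.png",cv2.resize(C["color"][190:260,250:340,::-1],None,fx=7,fy=7,interpolation=cv2.INTER_CUBIC))
cv2.imwrite("pics/t5.png",cv2.resize(D["color"][180:280,300:440,::-1],None,fx=5,fy=5,interpolation=cv2.INTER_CUBIC))
go([])
E
```

```text
t 5.7 p [ 0.5355 -0.0963  0.2391] yang -63.5 xaxis [-0.001  0.    -1.   ] F [-0.5 -0.1  0.1] w 0.0001 q7 -1.12
```

View pics/s5.png

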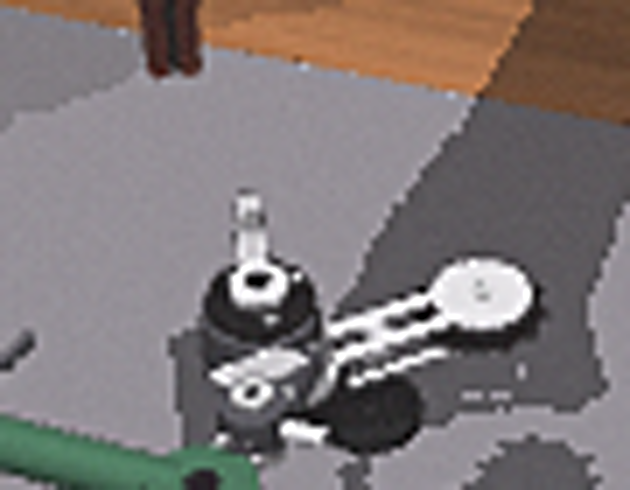

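View pics/t5.png

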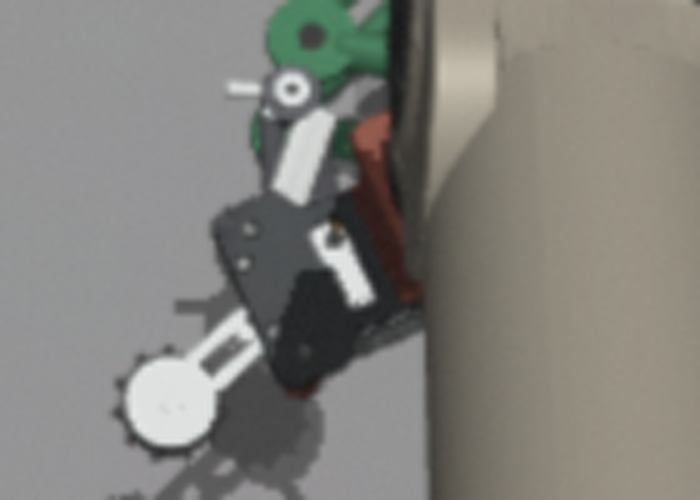

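```bash
python3 - <<'E'
from h import *
C=capture("scene")
b=ray(C,285.3,217.9,.182);p=ray(C,286.9,230.1,.1735)
print(b,p,np.hypot(*(b-p)[:2]),np.degrees(np.arctan2(*(b-p)[1::-1])))
# cage push path: contact face normal along tool z
for ex in (0,):
  L=[(*(P+.088*np.array([np.cos(np.radians(136)),np.sin(np.radians(136))])+.055*np.array([np.cos(np.radians(46)),np.sin(np.radians(46))])),z,316) for z in (.239,.117)]
go(L)
E
```

```text
[ 0.5318042 -0.0716791  0.182    ] [ 0.56533065 -0.05530654  0.1735    ] 0.03731063399167478 -153.9715483754315
t 5.75 p [ 0.5355 -0.0963  0.239 ] yang -63.5 xaxis [-0.001  0.    -1.   ] F [-0.8 -0.3  0.6] w 0.0002 q7 -1.12
[0, -124, -66] -0.34
[122, -124, -66] -0.34
```

>>> {"fn": "send_rows", "kwargs": {
  "hand": [0,0,0,0,0],
  "offset": [
    [0,-30,-16],
    [0,-62,-33],
    [0,-94,-50],
    [0,-124,-66],
    [0,-124,-66]
  ],
  "roll": [-0.08,-0.16,-0.25,-0.34,-0.34]
}}

```text
time_s: 6.38
ee_pos: [0.539, 0.049, 0.2394]
tool_rot: [-2.015, 1.569, 1.938]
force: [-0.3, -0.5, 0.7]
gripper_width: 0.0004
```

```bash
python3 - <<'E'
from h import *
import cv2
D=capture("top");C=capture("scene")
cv2.imwrite("pics/t6.png",cv2.resize(D["color"][160:280,290:430,::-1],None,fx=5,fy=5,interpolation=cv2.INTER_CUBIC))
cv2.imwrite("pics/s6.png",cv2.resize(C["color"][160:280,250:390,::-1],None,fx=5,fy=5,interpolation=cv2.INTER_CUBIC))
for a in range(-165,-145,4):
  X=np.r_[P+.032*np.array([np.cos(np.radians(a)),np.sin(np.radians(a))]),.182]; print(a,np.round(proj(C,X),1),np.round(proj(D,X),1))
print(np.round(proj(C,np.r_[P,.1735]),1),np.round(proj(D,np.r_[P,.1735]),1))
go([])
E
```

```text
-165 [287.7 218.7] [369.8 240.9]
-161 [286.8 218.7] [370.9 240.6]
-157 [285.9 218.7] [372.  240.3]
-153 [285.  218.8] [373.  239.9]
-149 [284.1 218.9] [374.  239.4]
[286.6 229.6] [366.  226.4]
t 6.47 p [0.5393 0.0449 0.2393] yang -43.9 xaxis [-0.001 -0.    -1.   ] F [-0.2  0.1  0.1] w 0.0007 q7 -1.07
```

View pics/t6.png

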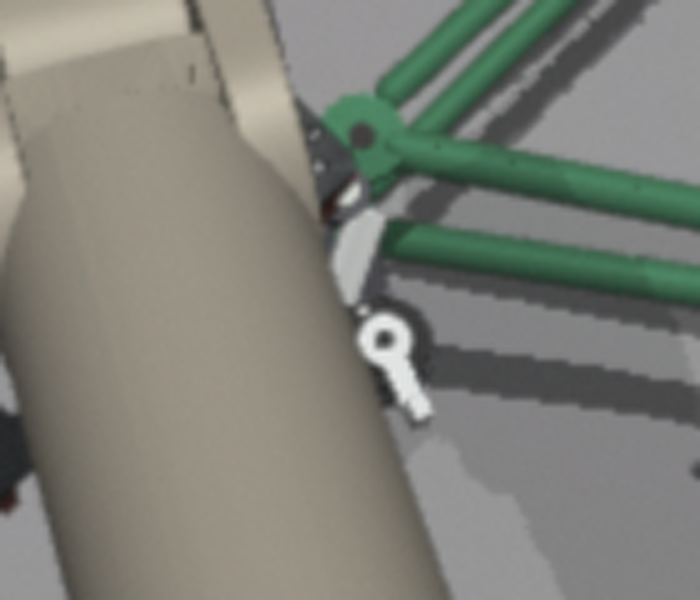

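View pics/s6.png

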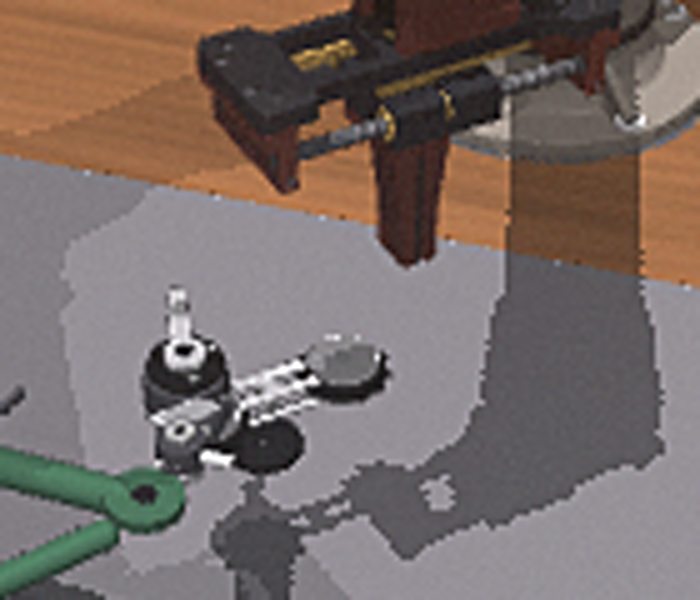

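The clutch arm now points to about −154°, some 65° round from where it started, and 16 N moved it no further, so it is at its stop. The arm is clear of it now. I'm lowering the hand on the rear side of the cage end.

>>> {"fn": "send_rows", "kwargs": {
  "hand": [0,0,0,0,0,0],
  "offset": [
    [30,0,0],
    [60,0,0],
    [90,0,0],
    [110,0,0],
    [120,0,0],
    [120,0,0]
  ],
  "roll": [0,0,0,0,0,0]
}}

```text
time_s: 7.22
ee_pos: [0.5394, 0.0435, 0.1193]
tool_rot: [-0.467, 1.57, -2.806]
force: [-0.8, -0.4, 1.1]
gripper_width: 0.0004
```

```bash
cat >> h.py <<'E'
def cg(phis,d=.034,r=.088,z=.119):
    L=[]
    for f in phis:
        t=np.radians(f);u=np.array([np.cos(t),np.sin(t)]);tg=np.array([-np.sin(t),np.cos(t)])
        L.append((*(P+r*u-d*tg),z,f+180))
    return L
E
python3 - <<'E'
from h import *
import cv2
go(cg([136,141,146,151,156,161,166,171,176]))
C=capture("scene")
cv2.imwrite("pics/s7.png",cv2.resize(C["color"][160:280,250:390,::-1],None,fx=5,fy=5,interpolation=cv2.INTER_CUBIC))
E
```

```text
t 7.22 p [0.5394 0.0435 0.1193] yang -44.0 xaxis [-0.001 -0.    -1.   ] F [-0.8 -0.4  1.1] w 0.0004 q7 -1.14
[0, -1, 21] -0.0
[0, -4, 29] -0.087
[0, -5, 37] -0.175
[0, -7, 45] -0.262
[0, -7, 53] -0.349
[0, -7, 61] -0.436
[0, -6, 70] -0.524
[0, -4, 78] -0.611
[0, -2, 86] -0.698
```

View pics/s7.png

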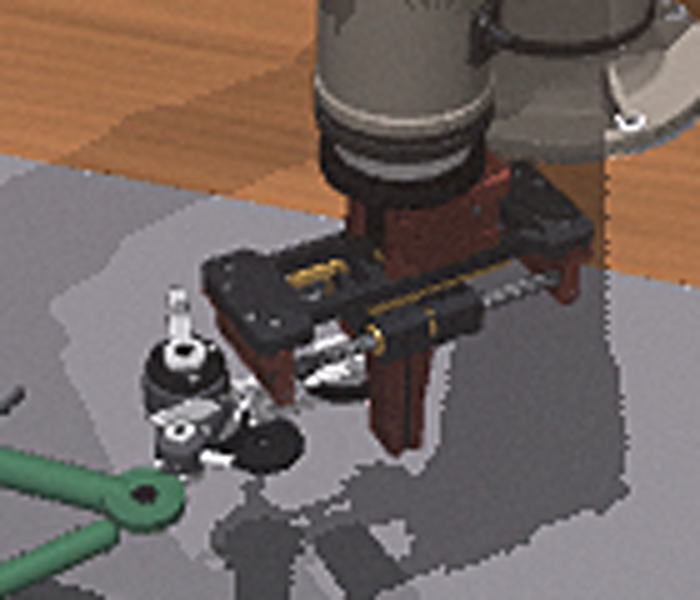

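>>> {"fn": "send_rows", "kwargs": {
  "hand": [0,0,0,0,0,0,0,0],
  "offset": [
    [-1,0,10],
    [-1,-1,18],
    [-1,-2,24],
    [-1,-5,31],
    [-1,-6,38],
    [-1,-7,45],
    [-1,-7,53],
    [-1,-7,53]
  ],
  "roll": [0,0,-0.04,-0.1,-0.18,-0.26,-0.35,-0.35]
}}

```text
time_s: 8.28
ee_pos: [0.498, 0.0119, 0.1215]
tool_rot: [2.732, 1.568, 0.744]
force: [-0.9, 5.9, 1.4]
gripper_width: 0.0006
```

```bash
python3 - <<'E'
from h import *
import cv2
C=capture("scene");D=capture("top")
cv2.imwrite("pics/s8.png",cv2.resize(C["color"][160:280,250:390,::-1],None,fx=5,fy=5,interpolation=cv2.INTER_CUBIC))
go(cg([156,161,166,171,176,181,186,191,196],z=.12))
E
```

```text
t 8.38 p [0.4983 0.0123 0.1215] yang -24.0 xaxis [ 0.002  0.002 -1.   ] F [0.5 5.5 1.1] w 0.0003 q7 -0.76
[1, 0, 2] 0.001
[1, -3, 10] -0.086
[1, -5, 18] -0.174
[1, -6, 26] -0.261
[1, -6, 34] -0.348
[1, -6, 43] -0.435
[1, -5, 51] -0.523
[1, -4, 59] -0.61
[1, -1, 67] -0.697
```

View pics/s8.png

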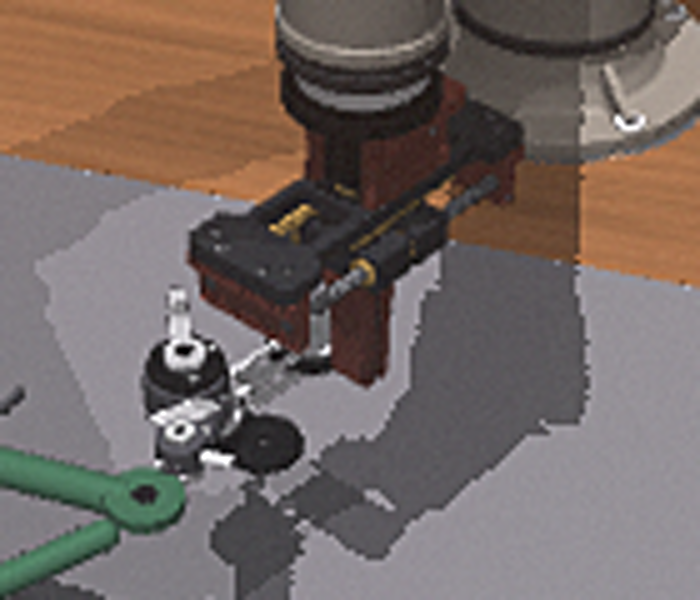

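>>> {"fn": "send_rows", "kwargs": {
  "hand": [0,0,0,0,0,0,0,0],
  "offset": [
    [0,-1,6],
    [0,-3,13],
    [0,-5,20],
    [0,-6,28],
    [0,-6,36],
    [0,-6,43],
    [0,-5,51],
    [0,-5,51]
  ],
  "roll": [-0.04,-0.12,-0.2,-0.28,-0.36,-0.44,-0.52,-0.52]
}}

```text
time_s: 9.38
ee_pos: [0.4721, -0.0324, 0.1212]
tool_rot: [2.983, 1.569, 1.514]
force: [-1.5, 7.4, 3.2]
gripper_width: 0.0006
```

```bash
python3 - <<'E'
from h import *
import cv2
C=capture("scene");D=capture("top")
cv2.imwrite("pics/s9.png",cv2.resize(C["color"][160:280,250:390,::-1],None,fx=5,fy=5,interpolation=cv2.INTER_CUBIC))
go(cg([186,191,196,201,206,211,216,221,225],z=.12))
E
```

```text
t 9.47 p [ 0.4722 -0.0319  0.1212] yang 5.9 xaxis [ 0.     0.002 -1.   ] F [-3.2  6.5  3.5] w 0.0003 q7 -0.19
[1, 0, 0] -0.002
[1, -2, 8] -0.09
[1, -4, 16] -0.177
[1, -5, 24] -0.264
[1, -6, 32] -0.351
[1, -6, 41] -0.439
[1, -5, 49] -0.526
[1, -3, 57] -0.613
[1, -1, 63] -0.683
```

View pics/s9.png

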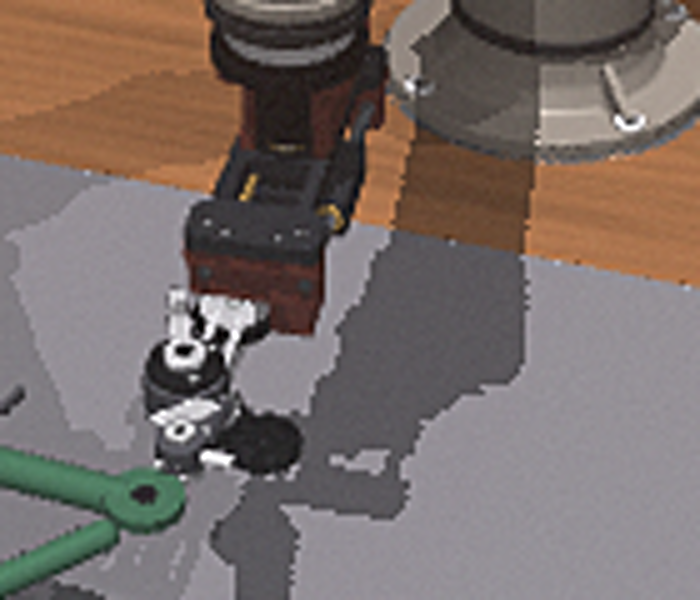

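>>> {"fn": "send_rows", "kwargs": {
  "hand": [0,0,0,0,0,0,0,0],
  "offset": [
    [0,-1,6],
    [0,-3,12],
    [0,-4,19],
    [0,-5,26],
    [0,-6,32],
    [0,-6,37],
    [0,-6,42],
    [0,-6,42]
  ],
  "roll": [-0.05,-0.12,-0.19,-0.26,-0.33,-0.39,-0.45,-0.45]
}}

```text
time_s: 10.48
ee_pos: [0.4702, -0.0742, 0.121]
tool_rot: [2.999, 1.569, 1.981]
force: [-2.3, 8.7, 3.6]
gripper_width: 0.0002
```

```bash
python3 - <<'E'
from h import *
import cv2
C=capture("scene")
cv2.imwrite("pics/s10.png",cv2.resize(C["color"][160:280,250:390,::-1],None,fx=5,fy=5,interpolation=cv2.INTER_CUBIC))
go(cg([211,214,217,220,222,224,226],z=.12))
E
```

```text
t 10.53 p [ 0.4702 -0.074   0.1209] yang 31.7 xaxis [-0.001  0.002 -1.   ] F [-2.9  8.4  4.9] w 0.0005 q7 0.31
[1, 1, -1] 0.012
[1, 0, 4] -0.041
[1, -2, 9] -0.093
[1, -3, 13] -0.145
[1, -4, 17] -0.18
[1, -4, 20] -0.215
[1, -5, 23] -0.25
```

View pics/s10.png

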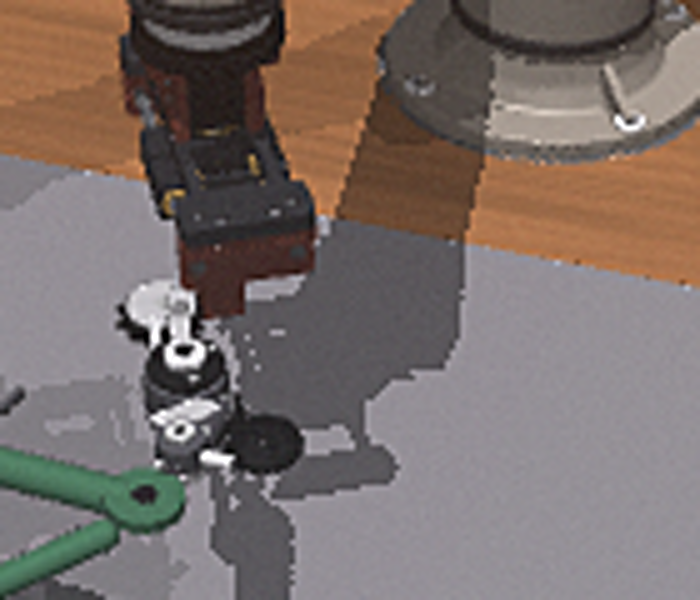

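>>> {"fn": "send_rows", "kwargs": {
  "hand": [0,0,0,0,0,0],
  "offset": [
    [0,0,3],
    [0,-1,6],
    [0,-2,9],
    [0,-3,11],
    [0,-3,13],
    [0,-3,13]
  ],
  "roll": [-0.03,-0.06,-0.09,-0.12,-0.14,-0.14]
}}

```text
time_s: 11.28
ee_pos: [0.4734, -0.0868, 0.1208]
tool_rot: [-2.726, 1.567, 2.679]
force: [-6.2, 8.0, 6.8]
gripper_width: 0.0003
```

```bash
python3 - <<'E'
from h import *
go(cg([214,217,220,222,224,226],z=.12))
E
```

```text
t 11.28 p [ 0.4734 -0.0868  0.1208] yang 39.7 xaxis [-0.003  0.002 -1.   ] F [-6.2  8.   6.8] w 0.0003 q7 0.46
[1, 5, -8] 0.099
[1, 3, -4] 0.047
[1, 1, 1] -0.005
[1, 0, 4] -0.04
[1, -1, 7] -0.075
[1, -2, 10] -0.11
```

>>> {"fn": "send_rows", "kwargs": {
  "hand": [0,0,0,0],
  "offset": [
    [-1,0,1.5],
    [-1,0,3],
    [-1,-1,4],
    [-1,-1,4]
  ],
  "roll": [-0.02,-0.03,-0.04,-0.04]
}}

```text
time_s: 11.78
ee_pos: [0.4745, -0.0902, 0.121]
tool_rot: [-2.792, 1.566, 2.654]
force: [-5.3, 8.4, 0.7]
gripper_width: 0.0007
```

```bash
python3 - <<'E'
from h import *
import cv2
go(cg([217,220,222,224,226],z=.12))
C=capture("scene")
cv2.imwrite("pics/s11.png",cv2.resize(C["color"][190:270,250:340,::-1],None,fx=7,fy=7,interpolation=cv2.INTER_CUBIC))
E
```

```text
t 11.78 p [ 0.4745 -0.0902  0.121 ] yang 42.0 xaxis [-0.004  0.002 -1.   ] F [-5.3  8.4  0.7] w 0.0007 q7 0.5
[1, 4, -7] 0.087
[1, 2, -2] 0.035
[1, 1, 1] -0.0
[1, 0, 4] -0.035
[1, -1, 7] -0.07
```

View pics/s11.png

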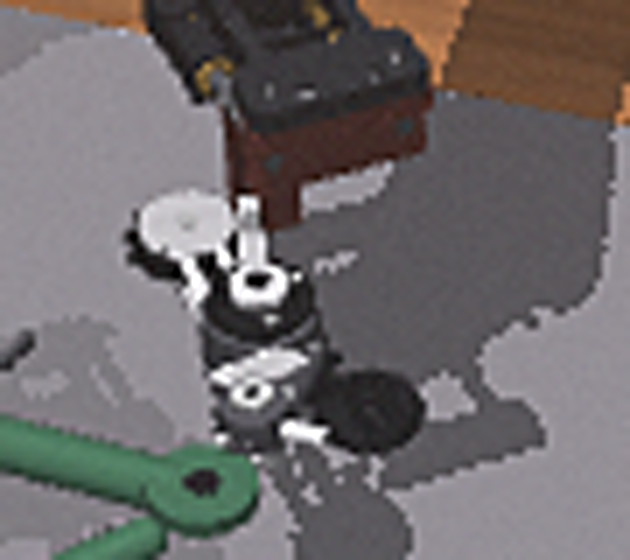

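>>> {"fn": "send_rows", "kwargs": {
  "hand": [0,0,0,0],
  "offset": [
    [0,0,1.5],
    [0,0,3],
    [0,0,4],
    [0,0,4]
  ],
  "roll": [-0.01,-0.02,-0.03,-0.03]
}}

```text
time_s: 12.32
ee_pos: [0.4757, -0.093, 0.1209]
tool_rot: [-2.602, 1.563, 2.873]
force: [-9.1, 8.7, 5.9]
gripper_width: 0.0005
```

```bash
python3 - <<'E'
from h import *
go(cg([220,222,224,226],z=.12))
E
```

```text
t 12.32 p [ 0.4757 -0.093   0.1209] yang 43.7 xaxis [-0.008  0.002 -1.   ] F [-9.1  8.7  5.9] w 0.0005 q7 0.53
[1, 3, -5] 0.065
[1, 2, -2] 0.03
[1, 1, 1] -0.005
[1, 0, 4] -0.04
```

>>> {"fn": "send_rows", "kwargs": {
  "hand": [0,0,0,0],
  "offset": [
    [0,0,1.5],
    [0,0,3],
    [0,0,3],
    [0,0,3]
  ],
  "roll": [-0.01,-0.01,-0.01,-0.01]
}}

```text
time_s: 12.82
ee_pos: [0.4759, -0.0934, 0.1208]
tool_rot: [-2.633, 1.559, 2.853]
force: [-15.9, 12.7, 12.9]
gripper_width: 0.0006
```

```bash
python3 - <<'E'
from h import *
go(cg([220,222,224,226],z=.12))
E
```

```text
t 12.82 p [ 0.4759 -0.0934  0.1208] yang 44.3 xaxis [-0.011  0.003 -1.   ] F [-15.9  12.7  12.9] w 0.0006 q7 0.55
[1, 3, -5] 0.076
[1, 2, -2] 0.041
[1, 1, 1] 0.006
[1, 0, 4] -0.029
```

>>> {"fn": "send_rows", "kwargs": {
  "hand": [0,0,0,0],
  "offset": [
    [-1,0,0],
    [-2,0,0],
    [-2,0,0],
    [-2,0,0]
  ],
  "roll": [0,0,0,0]
}}

```text
time_s: 13.32
ee_pos: [0.4757, -0.0933, 0.1213]
tool_rot: [-2.729, 1.558, 2.757]
force: [-9.5, 13.3, -3.8]
gripper_width: 0.0007
```

```bash
python3 - <<'E'
from h import *
import cv2
go([])
C=capture("scene");D=capture("top")
cv2.imwrite("pics/s12.png",cv2.resize(C["color"][190:270,250:340,::-1],None,fx=7,fy=7,interpolation=cv2.INTER_CUBIC))
cv2.imwrite("pics/t12.png",D["color"][:,:,::-1])
E
```

```text
t 13.32 p [ 0.4757 -0.0933  0.1213] yang 44.4 xaxis [-0.012  0.005 -1.   ] F [-9.5 13.3 -3.8] w 0.0007 q7 0.55
```

View pics/s12.png

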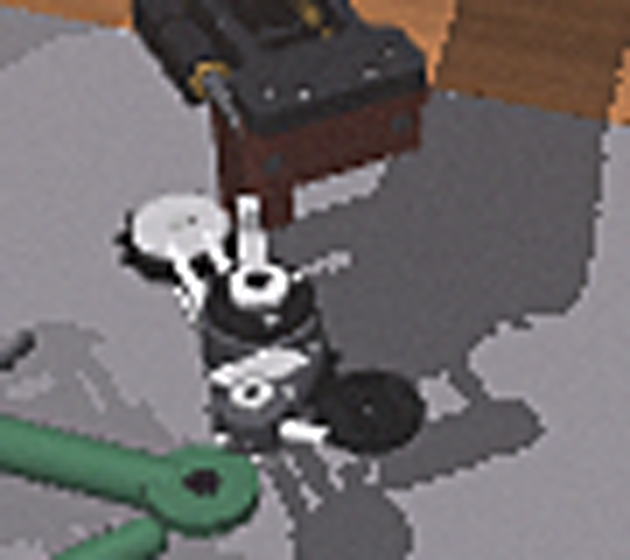

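View pics/t12.png

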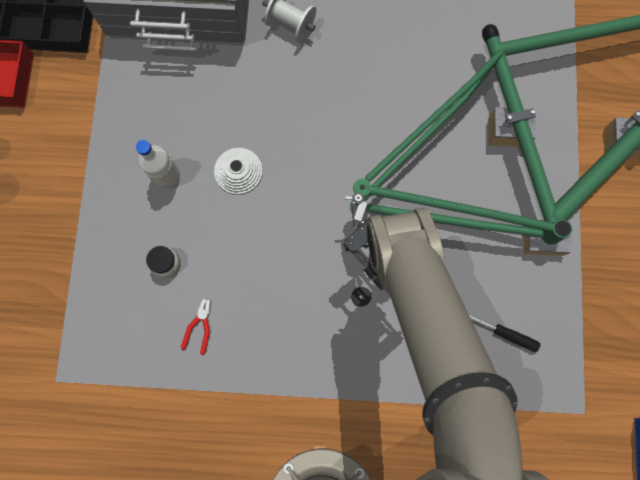

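```bash
python3 - <<'E'
from h import *
C=capture("scene")
e=ray(C,250+182/7,190+225/7,.132);p=np.array([.5662,-.0544,0])
print(e,np.hypot(*(e-p)[:2]),np.degrees(np.arctan2(*(e-p)[1::-1]))%360)
b=ray(C,250+247/7,190+200/7,.182);print(b,np.degrees(np.arctan2(*(b-p)[1::-1])))
go([])
E
```

```text
[ 0.49813777 -0.11308642  0.132     ] 0.08986970028339042 220.7694371602905
[ 0.53431165 -0.07077135  0.182     ] -152.8242105189383
t 13.47 p [ 0.4757 -0.0933  0.1213] yang 44.4 xaxis [-0.012  0.005 -1.   ] F [-9.5 14.3 -3.5] w 0.0007 q7 0.55
```

The force is 17 N, above the spring's 10 N, so the cage should be on its stop. One small extra push will confirm that it no longer moves.

>>> {"fn": "send_rows", "kwargs": {
  "hand": [0,0,0,0,0,0],
  "offset": [
    [0,0,1],
    [0,0,1.5],
    [0,0,1.5],
    [0,0,1.5],
    [0,0,1.5],
    [0,0,1.5]
  ],
  "roll": [0,0,0,0,0,0]
}}

```text
time_s: 14.22
ee_pos: [0.4759, -0.0935, 0.1213]
tool_rot: [-2.729, 1.556, 2.758]
force: [-12.6, 16.1, 0.6]
gripper_width: 0.0006
```

```bash
python3 - <<'E'
from h import *
s,p,R=st(); print(p.round(5), s["force"], R.T@np.array(s["force"]))
E
```

```text
[ 0.47585 -0.09349  0.12129] [-12.59862186  16.14875559   0.62335601] [ -0.3664995    2.29077064 -20.35962181]
```

The extra push moved it only 0.2 mm and raised the force to 20 N, so the cage is against its hard stop with the hold steady. I'm handing the job in now.

```bash
python3 - <<'E'
from station import arm, readout
print(arm.job_done()); s=readout.get_state(); print(s["time_s"],s["ee_pos"],s["force"])
E
```

```text
the job is handed in; nothing more can be done
None
the job is handed in; nothing more can be done
```

The clutch lever is off and the cage is wound forward against its stop. I handed the job in at about 14 s with the shut fingers still holding it there.

- **Clutch:** I pushed the lever's tab clockwise about 65° (from about −90° to −154°). At 16 N, ten times its friction, it moved no further. Pictures after I let go, and again at the end, showed it still there.
- **Cage:** I pushed the lower jockey wheel round along its arc, slowly near the end. The last 1.5 mm push moved the fingers only 0.2 mm and raised the force from 17 to 20 N, about twice the spring's 10 N.
- **Disagreements:** The last picture gave a cage travel of about 84° (1.46 rad), against 86° (1.5 rad) for the stop. That is within my pixel-reading error, and the force and position readings say it is at the stop. The two cameras also disagreed by 3–6 mm on positions, so I relied on force to find both stops. An upward force of up to 13 N built up at the fingers during the last push; I raised them slightly and it dropped to almost nothing.
- **Other parts:** I touched none of the tools or loose parts. In the last top view those in sight were where they started; the arm hid the hex key and part of the screwdriver. I have no reading from after the hand-in.

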